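# Open the two-dial specimen box

## Robot

A 6-joint arm with a two-finger parallel gripper is mounted at the origin on the work surface. World frame = base frame: x ahead of the robot, y to its left, z up, the work surface at z = 0. Lengths are in mm, angles in rad, forces in N, time in s.
With the tool pointing down it reaches from about 250 to 775 mm from the base axis. Payload 4 kg.
Tool frame: the origin (TCP) lies midway between the tips of the shut fingers; the grasp point (between the pads) lies 19 mm behind it; z points along the fingers, y is the line along which they close (so a half turn about z gives the same grasp; the last joint's range is limited). The gripper opens to 85 mm and grips with 20 to 120 N. Pads are 22 mm wide; open, the fingers measure 114 mm over their backs; the gripper's body (76 mm by 85 mm) begins 54 mm behind the grasp point. The pads swing forward as they close: fully open they stand 13 mm farther back than shut.
Start: joints at [-1.257, 0.087, 1.371, -0, 1.684, -0.103], TCP at [222.659, -502.932, 231.341] pointing down, gripper open.
Joint ranges: [-3.1, 3.1], [-0.76, 2.03], [0.27, 2.55], [-1.08, 4.22], [0.17, 2.65], [-2.57, 2.57]. Speed limits (rad/s): [2.79, 2.79, 3.14, 3.14, 3.14, 3.14].

## Interface

Orientations are given as a unit quaternion [w, x, y, z].
In Python, from cell import ctrl gives the robot as it stands. Calls block until the motion is done:
- ctrl.move_pose(position, orientation): joint-space move of the TCP to a pose.
- ctrl.servo_line(position, ori=None, v=150): straight line of the TCP; ori=None keeps the orientation; v is the mean speed in mm/s.
- ctrl.move_j(angles): joint-space move.
- ctrl.set_gripper(opening, f_grip=None): opening from 0.0 (shut) to 1.0 (fully open); f_grip is the grip in N (None keeps the last); returns when the fingers have stopped.
- ctrl.wait(seconds).
- ctrl.inverse_kinematics(position, orientation): joint angles nearest the present ones, or None.
- ctrl.sense(): the state.
- ctrl.capture(name): name is "scene" or "side" or "wrist"; returns the picture (480x640x3 uint8, red, green, blue); there is no depth.
- ctrl.camera_params(name): a dict with "intrinsics" (3x3 intrinsics, pixels), "distortion" ([k1, k2, p1, p2, k3] as OpenCV has them; the pictures are not rectified), "R" (3x3) and "t" (3): a world point X has camera coordinates R X + t; the wrist camera has in their place "mount" (4x4, takes a point from camera to tool coordinates, whose origin is the TCP and whose axes are the flange's). Camera axes: x right, y down, z forward; pixel columns grow to the right and rows downward; lengths in mm; the calibration is good to about 2 mm. A picture is of the moment at which its call begins: read the wrist's pose just before it. camera_params takes no time and is no camera call.
A pose or a line that the arm cannot do raises ctrl.IKError and nothing moves.
- ctrl.job_done(): hands the job in; it is judged then, once.
The state is a dict: "clock": time; "joint_positions": joint angles; "qvel": joint speeds; "tau": joint torques, N m; "position": TCP position; "ee_rot": TCP orientation; "ft_force": force on the tool from outside, world axes, zero at the start; "torque": the same for the moment, N m; "opening": opening from 0.0 (shut) to 1.0 (fully open); "finger_force": force on a finger pad.
Only numpy, scipy, OpenCV 4.12 (cv2) and the standard library are available. Lean on these libraries where they do the work, as an engineer would, in place of code of your own. Each camera call takes 0.05 s, during which the arm holds its last target. There are 200 camera calls.

## Task

Unlock and open the aluminium specimen box: turn the right dial clockwise to 3, then the left dial anticlockwise to 7; the lock is worn, so from each number creep on in the same direction (up to almost one mark) until the bolt jumps a step, and stop there without straining the dial against it. Then raise the lid at least two thirds of the way to upright and leave it open, not disturbing the things around the box.

Things in the scene. Friction and masses are not known exactly. Their poses are not given: they have to be found in the camera images.
- box: Aluminium specimen box fixed to the bench, 210 (x) by 200 (y) by 75 high. Origin on the bench; x points away from the robot, z up. The front, x -140 to -40 mm, is a closed lock case with a flat deck at 75 mm; the rear, x -40 to +70, is under the lid. Dials on the deck at x -100, y -42 (right) and +42 (left). Bolt guides at x -54, y +-88, 18 mm tall on the deck.
- dial_right_grip (a point): On the right dial's axis, 104 mm above the bench. Black knob with a bar grip 38 long, 13 wide; bar top 12 mm above this point, foot 22 mm below; skirt of 38 diameter below that. A white line on one end is the pointer; x axis = along the bar to the pointer. Ten black marks on a white disc: the long thick one, towards the lid, is 0; numbers count clockwise from above, 36 degrees each.
- dial_left_grip (a point): The same point on the left dial, which is built the same and also counts clockwise.
- dial_right (a joint): Right dial's angle, rad: 0 when pointing at the 0 mark (box +x), growing clockwise from above, 0.628 a number; 3 is 1.885. Starts at 1.0 to 1.4: turn clockwise. Takes about 0.1 N m. It carries a hidden ring with one gap that meets the bolt's tooth somewhere 0.10 to 0.60 rad beyond 3, new each time. Once the bolt is in, there is about +-0.055 rad of play; turning on jams it.
- dial_left (a joint): Left dial's angle, measured the same: 7 is 4.398. Starts at 4.88 to 5.28: turn anticlockwise. Its gap lies 0.10 to 0.60 rad beyond 7, at 3.80 to 4.30. It acts on the bolt only after the right dial has let the bolt take its first step.
- bolt (a joint): Travel in m, to the box's +y, of the flat dark steel bolt bar (8 wide, 84 to 90 mm above the bench, along y at box x -52 mm). Spring-driven (4 to 6 N). 0 to 0.002 while the right dial holds it, about 0.006 once in the right gap, 0.015 once in the left too; it sinks over the last 0.1 rad before a gap's middle (rounded edges). Below about 0.010 its lug holds down the lid's tongue.
- bolt_bar: The bolt itself; origin at the box's origin, moving with the bolt. Two steel teeth on it, 5 mm wide, hidden in the lock case, press on the dials' rings and are caught in a gap 27.5 mm from the dial's axis. The load on the bolt from a dial, the lid or a finger must stay below 15 N: about 0.4 N m of twist on a caught dial.
- bolt_end (a point): Left end of the bolt bar, 7 mm out of the case's left side at first, 15 mm further when free. An upright dark pin, 10 in diameter, stands on the bar beside this end.
- lid (a joint): Opening angle of the lid in rad, 0 shut, 1.57 upright, at most 1.7. Stiff hinge: it stays where it is left and needs about 5 N at the handle.
- lid_handle (a point): Middle of the black bar handle on the lid, 35 mm above the lid's face and 117 mm above the bench when shut; the bar runs along the box's y, 90 mm long, 11 mm thick, at x = -15 mm in the box.
- lid_hinge (a point): Middle of the lid's hinge line (along the box's y), at the far rim, x = +70 mm in the box, 75 mm above the bench. The handle lies 85 mm in front of it and 41 mm above it when shut, and swings up and away from the robot about it.
- tube_rack: White foam rack 112 by 92 by 32 high with red-capped sample tubes (96 high overall), to the left of the box, loose. Origin under its middle. To be left alone.
- wash_bottle: White plastic wash bottle, 72 in diameter, 172 to the cap and about 215 with its bent spout, to the right of the box, loose. Origin under its middle. To be left alone.
- steel_bowl: Steel bowl 110 in diameter, 45 high, to the right and in front of the box, loose. Origin under its middle. To be left alone.

How it is judged (in metres and radians):
On the way, in this order (a step that is already met when the one before it is completed fails the run):
1. The right dial, turned clockwise beyond 3, lets the bolt fall its first step (value of joint bolt above 0.004 m and value of joint dial_right above 1.8 rad), for 0.2 s.
2. The left dial, turned anticlockwise beyond 7, lets the bolt run free (value of joint bolt above 0.012 m and value of joint dial_left below 4.5 rad), for 0.2 s.
3. The lid is raised (value of joint lid above 1 rad), for 0.1 s.
At the end, for the whole second after the job is handed in: The bolt is free (travel over 12 mm), the right dial stands beyond 3 and the left beyond 7, and the lid stands open at 1.0 rad (57 degrees) or more and at rest, let go (all of step 2 and value of joint dial_right above 1.8 rad and value of joint lid above 1 rad and velocity of joint lid between -0.05 and 0.05 rad/s); the robot touches nothing.
It fails at once if The bolt is strained: over 15 N between it (its teeth included) and anything, such as a dial forced against it (contact force between bolt_bar and anything else above 15 N).
It fails at once if The tube rack is pushed more than 30 mm from its place (distance of tube_rack from where it was at the start of the episode above 0.03 m).
It fails at once if The wash bottle is pushed more than 30 mm from its place (distance of wash_bottle from where it was at the start of the episode above 0.03 m).
It fails at once if The steel bowl is pushed more than 30 mm from its place (distance of steel_bowl from where it was at the start of the episode above 0.03 m).
It also fails if it takes over 64 s, if anything falls off the work surface, if the arm or the gripper's body presses on something with over 40 N, if the wrist force passes 120 N, or if a joint passes its speed limit or range.

## Working session

There is one attempt and no reset: what is moved stays moved. The work goes in short steps, each a Python script; the robot and the scene stay as the last script left them, time stands still between calls to the robot, and variables do not carry over. Pictures are saved under pics/ and viewed, at most 11 in all, crops included, and the job is handed in when it is done.

```bash
ls; mkdir -p pics; python3 - <<'E'
from cell import ctrl
import cv2,numpy as np
np.set_printoptions(precision=4,suppress=True)
for n in ["scene","side"]:
    cv2.imwrite(f"pics/{n}0.png",ctrl.capture(n)[:,:,::-1]); p=ctrl.camera_params(n); print(n,p)
print(ctrl.camera_params("wrist")); print(ctrl.sense())
E
```

```text
pics
scene {'intrinsics': array([[439.4135,   0.    , 322.717 ],
       [  0.    , 439.4135, 242.5756],
       [  0.    ,   0.    ,   1.    ]]), 'distortion': array([-0.0196,  0.    ,  0.    ,  0.    ,  0.    ]), 'R': array([[-0.5467,  0.837 , -0.0237],
       [ 0.4735,  0.2857, -0.8332],
       [-0.6905, -0.4668, -0.5525]]), 't': array([ 300.3405, -184.7181, 1345.6666])}
side {'intrinsics': array([[578.9518,   0.    , 314.3497],
       [  0.    , 578.9518, 240.1538],
       [  0.    ,   0.    ,   1.    ]]), 'distortion': array([-0.0981,  0.    ,  0.    ,  0.    ,  0.    ]), 'R': array([[ 0.9952, -0.0961, -0.0206],
       [-0.0666, -0.5049, -0.8606],
       [ 0.0723,  0.8578, -0.5089]]), 't': array([-548.8929,  130.2953, 1003.6982])}
{'intrinsics': array([[337.2091,   0.    , 321.1651],
       [  0.    , 337.2091, 235.6826],
       [  0.    ,   0.    ,   1.    ]]), 'distortion': array([-0.0538,  0.    ,  0.    ,  0.    ,  0.    ]), 'mount': array([[   0.    ,   -0.9463,   -0.3232,   83.7571],
       [   1.    ,   -0.0001,    0.0002,    1.0539],
       [  -0.0002,   -0.3232,    0.9463, -143.166 ],
       [   0.    ,    0.    ,    0.    ,    1.    ]])}
{'clock': 0.1, 'joint_positions': array([-1.2571,  0.0879,  1.3721, -0.    ,  1.6836, -0.1031]), 'qvel': array([-0.0001, -0.0018, -0.0041,  0.0002, -0.0005,  0.    ]), 'tau': array([  0.0017, -35.3011, -31.422 ,  -0.0002,   0.0079,   0.    ]), 'position': array([ 222.5035, -502.4804,  230.2236]), 'ee_rot': array([-0.001 ,  0.9784,  0.2069, -0.0001]), 'ft_force': array([ 0.3218, -0.0318,  0.5024]), 'torque': array([-0.0082, -0.0637,  0.0006]), 'finger_force': 0.0, 'opening': 0.9987839497569392}
```

View pics/scene0.png

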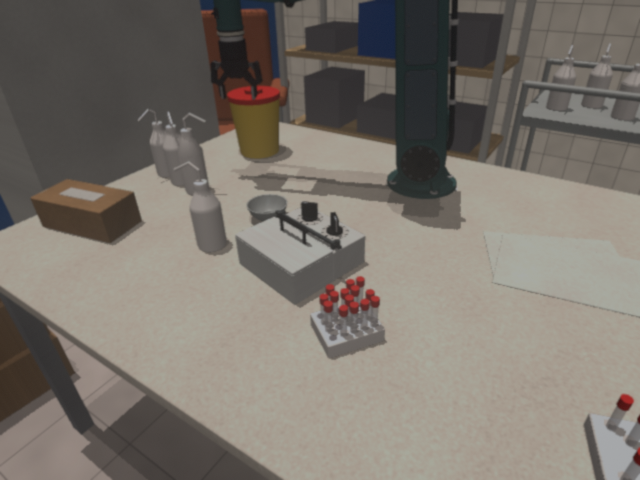

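View pics/side0.png

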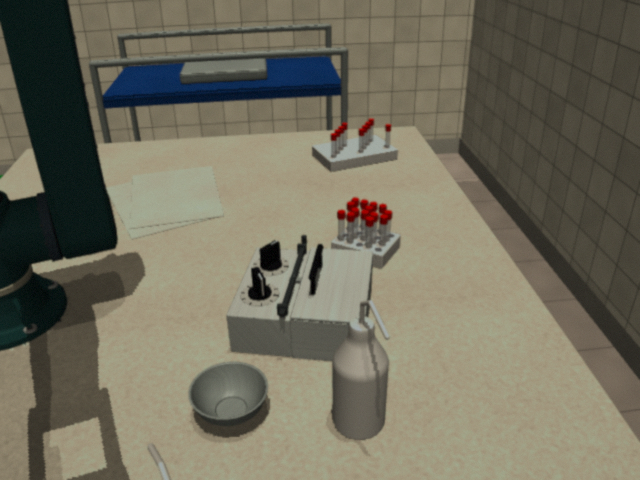

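```bash
cat > h.py <<'E'
from cell import ctrl
import cv2,numpy as np
from scipy.spatial.transform import Rotation as Rot
np.set_printoptions(precision=4,suppress=True)
def cam(n,s=None):
    p=ctrl.camera_params(n); K=p["intrinsics"];D=p["distortion"]
    if n!="wrist": return K,D,p["R"],p["t"]
    s=s or ctrl.sense(); q=s["ee_rot"]; M=p["mount"]
    Rt=Rot.from_quat(q,scalar_first=True).as_matrix(); R=Rt@M[:3,:3]; c=Rt@M[:3,3]+s["position"]
    return K,D,R.T,-R.T@c
def unproj(c,px,z):
    K,D,R,t=c; u=cv2.undistortPoints(np.array(px,float).reshape(-1,1,2),K,D)[:,0]
    o=-R.T@t; d=np.c_[u,np.ones(len(u))]@R
    return o+d*((np.asarray(z)-o[2])/d[:,2])[:,None]
def proj(c,X):
    K,D,R,t=c; return cv2.projectPoints(np.array(X,float).reshape(-1,3),R,np.array(t,float),K,D)[0][:,0]
def down(yaw):  # tool x axis at angle yaw, z down
    return (Rot.from_euler('z',yaw)*Rot.from_euler('x',np.pi)).as_quat(scalar_first=True)
E
python3 - <<'E'
from h import *
c=cam("side")
print(unproj(c,[(260,296),(272,264),(230,318),(373,252),(303,240),(283,312)],[75,75,75,75,117,117]))
print(unproj(cam("scene"),[(237,250),(363,240),(290,270)],75))
print(Rot.from_quat(ctrl.sense()["ee_rot"],scalar_first=True).as_matrix())
E
```

```text
[[ 457.1396 -104.0912   75.    ]
 [ 479.0942  -13.6574   75.    ]
 [ 411.4056 -154.6454   75.    ]
 [ 656.7907    2.4128   75.    ]
 [ 533.7333  -11.2495  117.    ]
 [ 490.4257 -204.1256  117.    ]]
[[ 646.3348 -151.0531   75.    ]
 [ 475.4199   57.8038   75.    ]
 [ 644.0164  -13.0367   75.    ]]
[[ 0.9144  0.4048 -0.0007]
 [ 0.4048 -0.9144  0.0019]
 [ 0.0002 -0.002  -1.    ]]
```

```bash
python3 - <<'E'
from h import *
ctrl.move_pose([510,-65,260],down(-0.24))
s=ctrl.sense(); print(s["position"],s["ee_rot"],s["joint_positions"],s["clock"])
im=ctrl.capture("wrist")[:,:,::-1]
cv2.imwrite("pics/w1.png",im); np.save("w1.npy",np.r_[s["position"],s["ee_rot"]])
E
```

```text
[509.9228 -65.6616 259.8899] [ 0.0002  0.9928 -0.1201 -0.0001] [-0.2382  0.0033  1.4018 -0.0004  1.7366  1.5734] 2.0
```

View pics/w1.png

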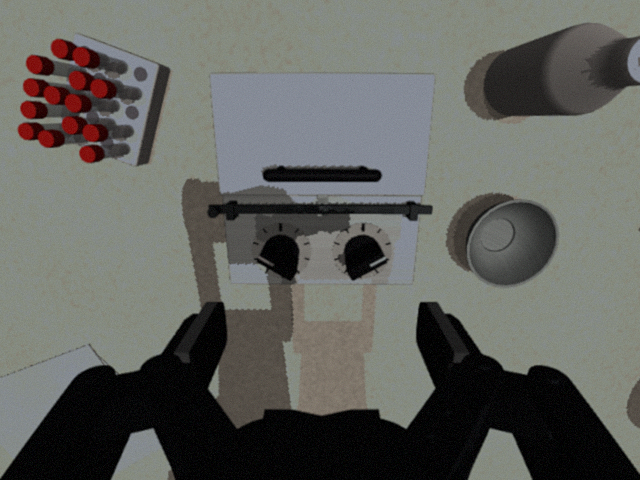

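```bash
python3 - <<'E'
from h import *
im=cv2.imread("pics/w1.png")
v=np.load("w1.npy"); c=cam("wrist",dict(position=v[:3],ee_rot=v[3:]))
print(unproj(c,[(210,73),(435,73),(415,284),(229,283),(264,175),(381,175),(281,247),(365,247)],[75]*4+[120]*2+[76]*2))
cr=im[195:295,200:400]; cr=cv2.convertScaleAbs(cr,alpha=1.6,beta=10); cv2.imwrite("pics/w1c.png",cv2.resize(cr,(800,400),interpolation=cv2.INTER_CUBIC))
E
```

```text
[[ 656.4402    0.4051   75.    ]
 [ 608.3197 -195.682    75.    ]
 [ 404.6189 -145.4919   75.    ]
 [ 453.9796   50.4607   75.    ]
 [ 561.412   -29.6313  120.    ]
 [ 538.0285 -124.8857  120.    ]
 [ 481.0618  -16.3153   76.    ]
 [ 460.2744 -100.973    76.    ]]
```

View pics/w1c.png

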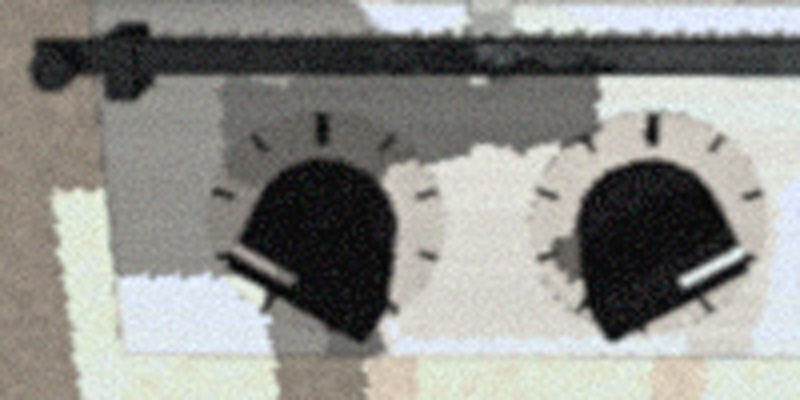

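```bash
cat >> h.py <<'E'
YAW=-0.241; O=np.array([564.8,-81.0,0]); RB=Rot.from_euler('z',YAW).as_matrix()
def box(p): return O+RB@np.array(p,float)
def strip(s=None,n="wrist",z=90,x=(-75,-30),y=(-135,135),k=2):
    """rectified view of plane z over the bolt: rows = box x, cols = box y, k px/mm"""
    s=s or ctrl.sense(); im=ctrl.capture(n); c=cam(n,s)
    X,Y=np.meshgrid(np.arange(x[1],x[0],-1/k),np.arange(y[1],y[0],-1/k),indexing='ij')
    P=O+np.stack([X,Y,0*X+z],-1).reshape(-1,3)@RB.T
    uv=proj(c,P).reshape(*X.shape,2).astype(np.float32)
    return cv2.remap(im,uv[...,0],uv[...,1],cv2.INTER_LINEAR)[:,:,::-1]
def turn6(d):
    q=np.array(ctrl.sense()["joint_positions"]); q=QT.copy() if QT is not None else q
QT=None
E
python3 - <<'E'
from h import *
v=np.load("w1.npy"); c=cam("wrist",dict(position=v[:3],ee_rot=v[3:]))
px=lambda a:(200+a[0]/4-.4,195+a[1]/4-.4)
ang=[]
for a,b in [((680,283),(748,250)),((297,283),(232,247))]:
    A,B=unproj(c,[px(a),px(b)],116); d=RB.T@(B-A); A=RB.T@(A-O);B=RB.T@(B-O); ang.append(-np.arctan2(d[1],d[0])%(2*np.pi)); print(ang[-1],A,B)
print([np.array(box(p)) for p in [(-100,-42,0),(-100,42,0)]])
a=ang[0]; assert .95<a<1.45
p=box((-100,-42,88)); q=down(YAW-a+np.pi)
ctrl.set_gripper(0.5,20)
ctrl.move_pose(p+[0,0,90],q); ctrl.servo_line(p,v=80)
f0=ctrl.sense(); print(f0["ft_force"],f0["torque"])
s=strip(); cv2.imwrite("pics/s0.png",s)
ctrl.set_gripper(0.0,20)
f=ctrl.sense(); print(f["ft_force"],f["torque"],f["opening"],f["finger_force"],f["position"],f["joint_positions"],f["clock"])
cv2.imwrite("pics/w2.png",ctrl.capture("wrist")[:,:,::-1])
E
```

```text
1.0757790883730083 [-99.7773 -43.8496 116.    ] [-91.5103 -59.1631 116.    ]
5.265662206002093 [-99.798   45.0928 116.    ] [-90.7905  59.677  116.    ]
[array([457.6657, -97.9188,   0.    ]), array([477.7143, -16.3464,   0.    ])]
[0.4726 0.8835 0.1924] [ 0.0162  0.0035 -0.0166]
[-5.0019 -0.941   4.6338] [-0.0857  0.7993 -0.0676] 0.15015372794403395 20.417304039001465 [456.5084 -98.2879  88.4872] [-0.3324 -0.0211  1.7712 -0.0017  1.3938 -0.5859] 6.1083
```

View pics/w2.png

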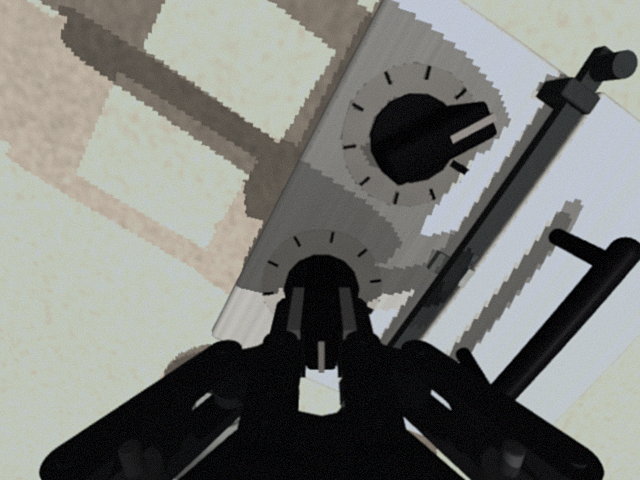

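```bash
cat >> h.py <<'E'
def patch(n):
    """4x upsampled fixed-camera crop around the bolt's left end"""
    u,v=proj(cam(n),box((-52,105,92)))[0]; M=np.array([[4,0,40-4*u+40],[0,4,80-4*v]],float)
    return cv2.warpAffine(ctrl.capture(n),M,(160,160),flags=cv2.INTER_CUBIC)[:,:,::-1]
def bolt_obs():
    s=ctrl.sense(); return s,strip(s,z=90,x=(-72,-35),y=(75,140),k=4),patch("scene")
E
python3 - <<'E'
from h import *
p=box((-100,-42,88)); ims=[]
def step(a):
    ctrl.move_pose(p,down(YAW-a+np.pi)); s,w,sc=bolt_obs(); j=s["joint_positions"]
    print(round(s["clock"],2),a,round(YAW+np.pi-(j[0]-j[5]+np.pi/2),4),s["torque"],s["ft_force"],s["position"]-p)
    ims.append(np.hstack([w,cv2.resize(sc,(148,148))]))
for a in [1.2,1.5,1.7,1.78,1.81,1.84]: step(a)
cv2.imwrite("pics/b1.png",cv2.resize(np.vstack([np.hstack(ims[:2]),np.hstack(ims[2:4]),np.hstack(ims[4:6])]),(800,430)))
E
```

```text
6.41 1.2 1.2011 [-0.121   0.9309 -0.0956] [-5.1711 -0.7256  4.7701] [-1.4621 -0.4212  0.4665]
6.9 1.5 1.5011 [-0.018   1.1959 -0.1198] [-7.5908 -0.6027  5.862 ] [-2.1652 -0.3816  0.4585]
7.31 1.7 1.701 [-0.0415  1.4661 -0.0315] [-10.1846  -0.9686   7.4959] [-2.6269 -0.2434  0.4334]
7.66 1.78 1.7809 [-0.0058  1.5609 -0.0338] [-10.0501  -0.9368   8.2535] [-2.783  -0.1656  0.4448]
8.01 1.81 1.811 [-0.0074  1.5467 -0.0857] [-9.6849 -0.8425  7.1273] [-2.8436 -0.136   0.4635]
8.36 1.84 1.841 [ 0.0002  1.6258 -0.1289] [-9.2571 -0.7773  8.3812] [-2.9106 -0.1     0.458 ]
```

View pics/b1.png

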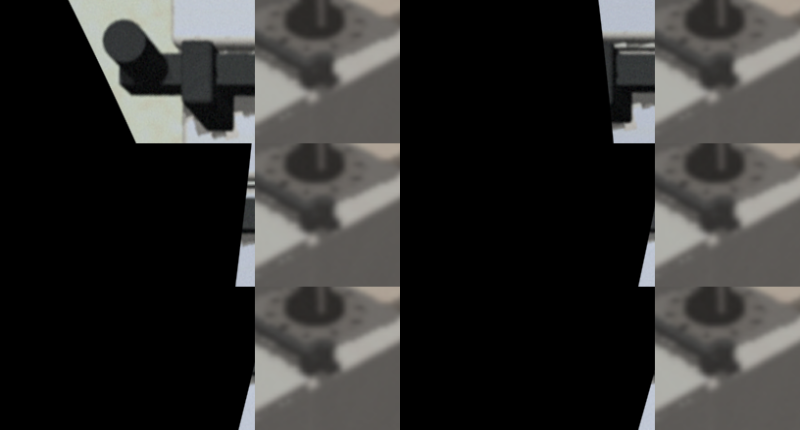

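```bash
sed -i 's/^YAW=.*/YAW=-0.241; O=np.array([561.9,-81.1,0]); RB=Rot.from_euler("z",YAW).as_matrix()/' h.py
cat >> h.py <<'E'
def look(cams=("scene","side")):
    """raw crops round both bolt ends"""
    out=[]
    for n in cams:
        for y in (107,-100):
            u,v=np.round(proj(cam(n),box((-52,y,92)))[0]).astype(int)
            out.append(0)
            out[-1]=(n,y,u,v)
    fr={n:np.mean([ctrl.capture(n).astype(float) for _ in range(2)],0) for n in cams}
    return [fr[n][v-14:v+15,u-14:u+15].mean(-1) for n,y,u,v in out]
E
python3 - <<'E'
from h import *
p=box((-100,-42,88)); ref=None; L=[];W=[]
for a in [1.84,1.84,1.865,1.89,1.915,1.94,1.965]:
    ctrl.move_pose(p,down(YAW-a+np.pi)); s=ctrl.sense(); L.append(look()); s2=ctrl.sense(); W.append(strip(s2,z=90,x=(-72,-35),y=(-75,-140),k=4) if 0 else strip(s2,z=90,x=(-72,-35),y=(-140,-60),k=4))
    if ref is None or len(L)==2: ref=L[-1]
    d=[np.abs(x-r).mean() for x,r in zip(L[-1],ref)]
    print(round(s["clock"],2),a,s["torque"],s["ft_force"],(s["position"]-p)[:2],np.round(d,2))
np.save("L1.npy",np.array(L))
up=lambda i:cv2.resize(i,(160,160),interpolation=cv2.INTER_CUBIC)
rows=[np.vstack([np.hstack([cv2.resize(W[i],(320,148))]+[cv2.resize(np.repeat(np.clip(x*1.3,0,255)[:,:,None],3,2),(120,148),interpolation=cv2.INTER_CUBIC) for x in L[i]])]) for i in (1,3,6)]
cv2.imwrite("pics/b2.png",np.vstack(rows).astype(np.uint8))
E
```

```text
8.71 1.84 [ 0.1278  0.5067 -0.1078] [-2.5616 -0.161   4.6388] [-0.1242  0.005 ] [0. 0. 0. 0.]
9.21 1.84 [ 0.1719  0.6773 -0.1003] [-3.5437 -0.1139  6.2415] [-0.1212 -0.0067] [0. 0. 0. 0.]
9.71 1.865 [ 0.1481  0.7085 -0.1379] [-3.0589 -0.2373  5.7313] [-0.1567  0.0251] [0.34 0.32 2.12 1.62]
10.21 1.89 [ 0.1719  0.7487 -0.1635] [-3.8537  0.6796  6.6963] [-0.2088  0.0458] [0.35 0.35 3.13 2.78]
10.71 1.915 [ 0.1634  0.7403 -0.0971] [-4.0604  0.6527  6.1958] [-0.2474  0.0812] [0.38 0.46 4.29 3.52]
11.21 1.94 [ 0.1777  0.7552 -0.1617] [-4.5883  0.7098  6.0009] [-0.3326  0.1125] [0.96 0.51 5.61 4.65]
11.71 1.965 [ 0.2316  0.8418 -0.2144] [-3.8951  1.6675  7.0948] [-0.3546  0.1733] [2.29 0.82 8.34 7.01]
```

View pics/b2.png

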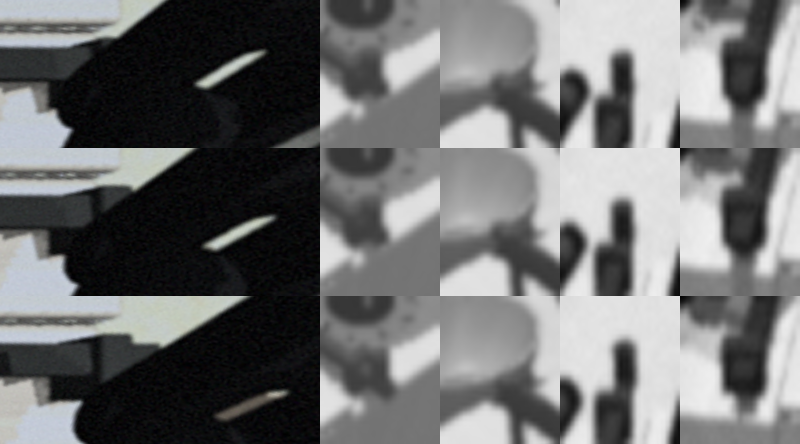

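```bash
cat >> h.py <<'E'
def bolt_mm(cur,ref):
    """bolt travel since ref from the two views of the left end: best shift along the projected +y direction"""
    r=[]
    for k,n in ((0,"scene"),(2,"side")):
        a,b=proj(cam(n),[box((-52,107,98)),box((-52,127,98))]); g=(b-a)/20
        ctr=a-np.round(proj(cam(n),box((-52,107,92)))[0])+14
        yy,xx=np.mgrid[-6:5,-5:6].astype(np.float32); m=(xx+ctr[0]).astype(np.float32),(yy+ctr[1]).astype(np.float32)
        C=cur[k].astype(np.float32);R=ref[k].astype(np.float32); T=cv2.remap(R,*m,cv2.INTER_CUBIC)
        sh=np.arange(-2,18,.25); e=[np.corrcoef(cv2.remap(C,m[0]+np.float32(g[0]*s),m[1]+np.float32(g[1]*s),cv2.INTER_CUBIC).ravel(),T.ravel())[0,1] for s in sh]
        r+= [sh[np.argmax(e)],round(max(e),3)]
    return r
E
python3 - <<'E'
from h import *
L=np.load("L1.npy"); np.save("ref.npy",L[1])
for l in L: print(bolt_mm(l,L[1]))
p=box((-100,-42,88));
for a in [1.985]:
    ctrl.move_pose(p,down(YAW-a+np.pi)); s=ctrl.sense(); l=look()
    print(round(s["clock"],2),a,s["torque"],s["ft_force"],(s["position"]-p)[:2],bolt_mm(l,L[1]))
E
```

```text
[np.float64(0.0), np.float64(1.0), np.float64(0.0), np.float64(1.0)]
[np.float64(0.0), np.float64(1.0), np.float64(0.0), np.float64(1.0)]
[np.float64(0.0), np.float64(1.0), np.float64(0.25), np.float64(1.0)]
[np.float64(0.0), np.float64(1.0), np.float64(0.0), np.float64(0.999)]
[np.float64(0.0), np.float64(1.0), np.float64(0.5), np.float64(0.997)]
[np.float64(1.0), np.float64(0.996), np.float64(1.75), np.float64(0.996)]
[np.float64(2.75), np.float64(0.961), np.float64(6.0), np.float64(0.995)]
12.21 1.985 [ 0.1248  0.7937 -0.1239] [-4.2111  1.3877  5.996 ] [-0.4007  0.1853] [np.float64(3.0), np.float64(0.956), np.float64(6.0), np.float64(0.995)]
```

```bash
python3 - <<'E'
from h import *
L=np.load("ref.npy"); p=box((-100,-42,88))
ctrl.move_pose(p,down(YAW-2.0+np.pi)); s=ctrl.sense()
print(s["torque"],s["ft_force"],bolt_mm(look(),L))
ctrl.set_gripper(0.5); ctrl.servo_line(p+[0,0,75],v=150)
p=box((-100,42,88)); ctrl.move_pose(p+[0,0,60],down(YAW-5.266))
ctrl.wait(.2); l=look(); np.save("ref2.npy",l); s=ctrl.sense(); print(s["clock"],s["position"]-p,bolt_mm(l,L))
im=ctrl.capture("wrist")[:,:,::-1]; cv2.imwrite("pics/w3.png",im)
w=strip(s,z=90,x=(-75,-30),y=(60,135),k=4)
st=cv2.imread("pics/s0.png")
cv2.imwrite("pics/b3.png",np.vstack([cv2.resize(im,(640,480))[:, :],]))
E
```

```text
[ 0.1138  0.8461 -0.0183] [-4.289   0.9034  7.4407] [np.float64(3.0), np.float64(0.957), np.float64(6.0), np.float64(0.995)]
14.7417 [ 0.0171 -0.6927 60.1612] [np.float64(5.0), np.float64(0.879), np.float64(6.0), np.float64(0.995)]
```

View pics/w3.png

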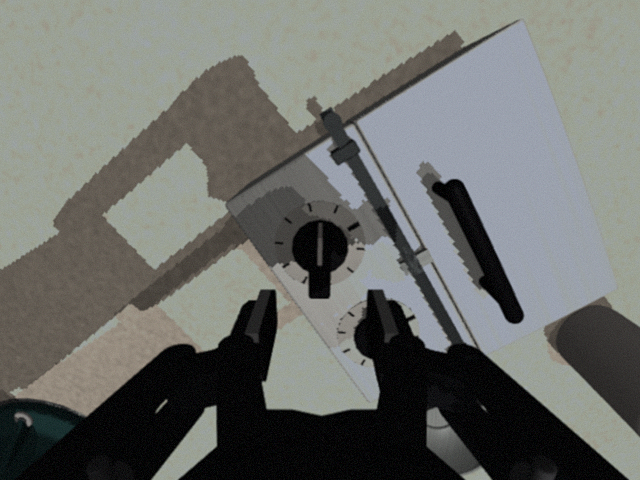

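```bash
python3 - <<'E'
from h import *
p=box((-100,42,88))
ctrl.servo_line(p,v=80); ctrl.set_gripper(0.0,20); s=ctrl.sense(); print(s["clock"],s["ft_force"],s["opening"])
for a in [5.0,4.7,4.5,4.42]:
    ctrl.move_pose(p,down(YAW-a)); s=ctrl.sense(); print(round(s["clock"],2),a,s["torque"],s["ft_force"],(s["position"]-p)[:2])
ref=look(); np.save("ref3.npy",ref); d=[0,0,0,0]
a=4.42
while a>3.82 and d[2]<5 and d[0]<5:
    a-=.025; ctrl.move_pose(p,down(YAW-a)); s=ctrl.sense(); d=bolt_mm(look(),ref)
    print(round(s["clock"],2),round(a,3),s["torque"],s["ft_force"],(s["position"]-p)[:2],np.array(d))
    if abs(s["torque"][2])>.35: break
E
```

```text
16.1083 [-2.7456  2.5053  5.3662] 0.14766850152708264
16.47 5.0 [0.3351 0.4139 0.0634] [-2.9109  1.5319  5.4785] [0.2887 0.1662]
16.86 4.7 [0.2481 0.0425 0.0949] [-0.6879  2.0723  4.71  ] [ 0.8673 -0.051 ]
17.17 4.5 [ 0.2741 -0.3088  0.0975] [1.7057 2.2879 5.0005] [ 1.2552 -0.0733]
17.42 4.42 [ 0.2788 -0.5821  0.1041] [3.5035 0.8156 4.7987] [ 1.3877 -0.0772]
17.87 4.395 [ 0.3249 -0.6757  0.0375] [4.1535 0.6507 4.5005] [ 1.4484 -0.0744] [0. 1. 0. 1.]
18.32 4.37 [ 0.3057 -0.7544  0.097 ] [4.7172 0.7638 5.0197] [ 1.4895 -0.0605] [0.    0.999 0.    1.   ]
18.77 4.345 [ 0.3096 -0.8518  0.1104] [5.8401 1.6157 5.1522] [ 1.5446 -0.0712] [0.    0.998 0.    1.   ]
19.22 4.32 [ 0.3634 -0.9372  0.0473] [5.2303 1.0419 4.957 ] [ 1.5949 -0.0699] [0.    0.995 0.    1.   ]
19.67 4.295 [ 0.3093 -0.9252  0.0724] [4.9815 1.0728 4.867 ] [ 1.6342 -0.0661] [-0.25  0.99  0.    1.  ]
20.12 4.27 [ 0.3187 -0.9501  0.0906] [4.4573 1.564  4.246 ] [ 1.6777 -0.0278] [-0.25   0.986  0.     0.999]
20.57 4.245 [ 0.3465 -0.95    0.0995] [5.4719 1.9034 4.0999] [ 1.7336 -0.0319] [-0.25   0.983  0.     0.999]
21.02 4.22 
[... 747 characters left out ...]
-1.1057  0.0971] [6.3985 2.1232 3.1136] [2.0948 0.128 ] [0.25  0.945 0.    0.999]
24.62 4.02 [ 0.3516 -1.1014  0.0619] [7.275  2.2235 3.8881] [2.1507 0.1611] [0.25  0.941 0.    0.999]
25.07 3.995 [ 0.379  -1.1575  0.0987] [6.9947 2.7963 2.6209] [2.2087 0.1673] [0.25  0.94  0.25  0.999]
25.52 3.97 [ 0.3968 -1.1367  0.1151] [7.0163 3.0194 3.5351] [2.2537 0.1901] [-0.25   0.937  0.5    0.999]
25.97 3.945 [ 0.3949 -1.2774  0.1128] [6.8763 1.3157 2.9708] [2.2638 0.2303] [1.75  0.922 1.5   0.999]
26.42 3.92 [ 0.3965 -1.3049  0.271 ] [6.5784 2.1735 4.1269] [2.2984 0.2831] [2.75  0.91  3.25  0.997]
26.87 3.895 [ 0.4333 -1.2075  0.229 ] [7.3674 2.4085 3.8249] [2.332  0.3195] [8.75  0.864 8.5   0.998]
```

```bash
python3 - <<'E'
from h import *
import h
ref=np.load("ref3.npy"); p=box((-100,42,88))
ctrl.move_pose(p,down(YAW-3.882)); ctrl.wait(.1); s=ctrl.sense(); print(s["torque"],bolt_mm(look(),ref))
ctrl.set_gripper(0.5); ctrl.servo_line(s["position"]+[0,0,90],v=150)
l=look(); print(bolt_mm(l,np.load("ref2.npy")),ctrl.sense()["clock"])
h.O[:]=[563.2,-81,0]
p=box((-15,0,98)); ctrl.set_gripper(0.4); ctrl.move_pose(p+[0,0,80],down(YAW+np.pi/2))
ctrl.servo_line(p,v=100); s=ctrl.sense(); print(s["ft_force"],s["position"]-p)
cv2.imwrite("pics/w4.png",ctrl.capture("wrist")[:,:,::-1])
ctrl.set_gripper(0.0,25); s=ctrl.sense(); print(s["clock"],s["ft_force"],s["opening"],s["finger_force"],s["position"]-p)
E
```

```text
[ 0.444  -1.2386  0.0461] [np.float64(8.75), np.float64(0.855), np.float64(8.5), np.float64(0.998)]
[np.float64(8.75), np.float64(0.85), np.float64(8.5), np.float64(0.999)] 28.975
[ 1.0544 -0.1496  0.0279] [ 0.5777 -0.1157  0.8551]
31.2917 [-4.0193  0.7258  4.9864] 0.11601904827005369 24.707760214805603 [-0.5512  0.1303  0.8791]
```

View pics/w4.png

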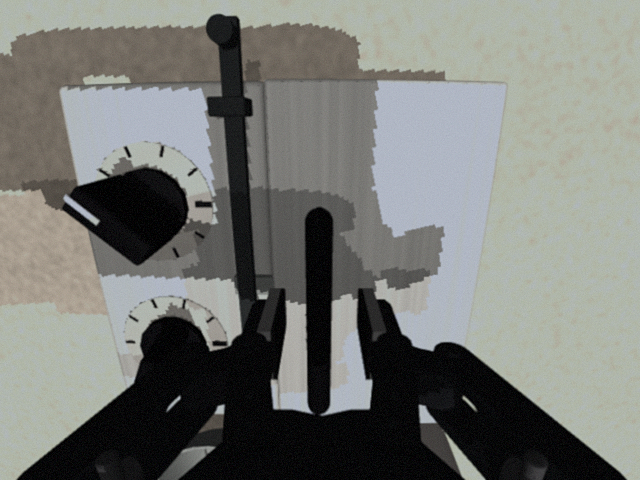

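Bolt travelled a further ~8.5 mm (free); the pin at (222,30) is now well clear of the guide at (230,105), and the fingers straddle the handle bar at (318,310). I'll swing the lid up in an arc.

```bash
python3 - <<'E'
from h import *
import h
h.O[:]=[563.0,-81,0]
for th in np.r_[.05,.1,.2:1.31:.1]:
    x=70-85*np.cos(th)+42*np.sin(th); z=75+85*np.sin(th)+42*np.cos(th)-19
    p=box((x,0,z)); ctrl.servo_line(p,v=60); s=ctrl.sense()
    print(round(s["clock"],2),round(th,2),s["ft_force"],s["position"]-p,s["finger_force"],round(s["opening"],3))
    if np.linalg.norm(s["ft_force"])>30: print("STOP"); break
cv2.imwrite("pics/e1.png",ctrl.capture("side")[:,:,::-1])
E
```

```text
31.54 0.05 [-5.1792  1.3295 -0.5436] [-1.3287  0.3654 -0.6942] 24.917964041233063 0.115
31.79 0.1 [-6.6791  1.0862 -1.2652] [-2.0412  0.5498 -1.4545] 24.763968586921692 0.117
32.1 0.2 [-7.9938  1.6514  1.4667] [-2.7463  0.6863 -1.3463] 24.769956171512604 0.117
32.41 0.3 [-11.1864   2.0488   4.0414] [-3.382   0.8395 -0.9472] 24.81783002614975 0.116
32.72 0.4 [-13.425    2.2291   6.5084] [-3.686   0.8754 -0.0608] 24.893548786640167 0.12
33.02 0.5 [-14.8868   2.6507  10.441 ] [-3.4715  0.8146  1.206 ] 24.982667863368988 0.112
33.33 0.6 [-14.1474   2.9668  12.8441] [-2.5913  0.5616  2.8098] 24.968649744987488 0.118
33.64 0.7 [-10.601    1.9898  12.4983] [-0.9953  0.157   3.1089] 25.292993187904358 0.118
33.95 0.8 [-7.6034  0.7987  9.1442] [ 0.0038 -0.1075  2.9863] 25.39428949356079 0.117
34.26 0.9 [-4.8353  1.3649  8.1659] [ 0.4588 -0.2703  2.5817] 25.473208129405975 0.116
34.57 1.0 [-4.3968  1.617   6.5502] [ 0.6141 -0.317   2.0492] 25.56356191635132 0.112
34.88 1.1 [-3.551   0.9009  5.2448] [ 0.6402 -0.3663  1.4652] 25.743495225906372 0.117
35.18 1.2 [-0.7086 -0.584   3.6576] [ 0.7019 -0.3952  0.6881] 25.965003669261932 0.113
35.49 1.3 [-0.8165 -0.7175  3.4096] [ 0.639  -0.3596  0.3993] 26.061476469039917 0.115
```

View pics/e1.png

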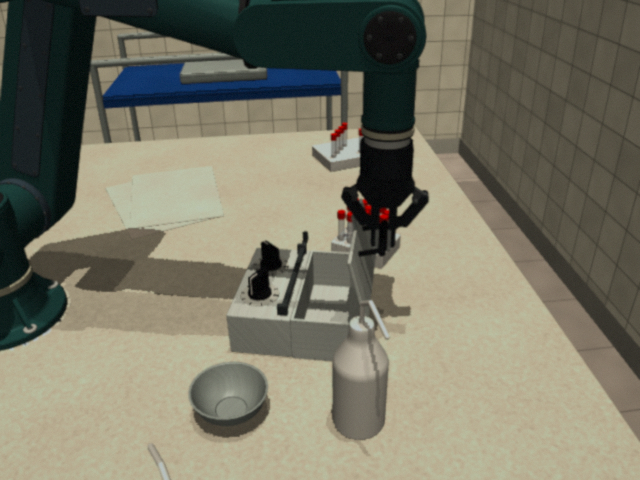

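The lid at (360,260) stands close to upright, still gripped. I'll open the fingers only partly because the lid plate is close, lift straight up, and check.

```bash
python3 - <<'E'
from h import *
ctrl.set_gripper(0.28); s=ctrl.sense(); print(s["ft_force"],s["opening"])
ctrl.servo_line(s["position"]+[0,0,120],v=80); ctrl.wait(.5); s=ctrl.sense(); print(s["ft_force"],s["position"],s["clock"])
cv2.imwrite("pics/e2.png",ctrl.capture("side")[100:420,180:460,::-1])
print(bolt_mm(look(),np.load("ref3.npy")))
E
```

```text
[ 1.8974 -0.2471 -0.6744] 0.28073655814489784
[0.407  1.0558 0.1336] [ 648.6722 -101.8079  268.6351] 37.975
[np.float64(9.75), np.float64(0.742), np.float64(8.75), np.float64(0.999)]
```

View pics/e2.png

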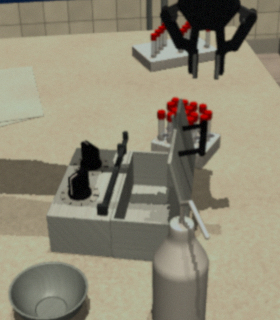

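The lid stands open near upright at (180,160) in the crop. The gripper is clear, and the rack, bottle and bowl are in place.

```bash
python3 -c "
from cell import ctrl
print(ctrl.job_done())"
```

```text
the job is handed in; nothing more can be done
None
```

I handed the job in at about 38 s. Both dials stopped where the bolt stepped (right about 2.00 rad, left about 3.88 rad), the bolt looks free, the lid stands at about 1.3 rad, and the robot touches nothing; no verdict came back.

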